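# Sort the setter's kit into its lift-out box

### The job

Pack the stone-setter's kit into the wooden kit box: the ring clamp and the bright steel punch lie flat on the bottom of the box, and the lift-out tray sits level over them on the four corner blocks. In the tray, the loupe lies flat in the cork-lined bay and the small jar of beads stands upright in the bare bay. Set things down gently and keep the jar upright all the while.

Things in the scene. Friction and masses are not known exactly. Their poses are not given: they have to be found in the camera images.
- kit_box: Open wooden box, fixed: brown walls, dark floor, brass corner straps. 162 (x) x 152 (y) x 44 mm, walls 6 mm. Origin: centre of its underside, z up. Floor top at z = 6 mm; inside 150 x 140 mm. In each inner corner a pale block, 18 x 18 mm, from the floor up to z = 28 mm: the tray rests on these four (7 mm play all round), leaving 22 mm of height below it. Hinge leaves on the +x face.
- lift_tray: Loose tray of pale wood, 136 (x) x 126 (y) mm, walls 22 mm high, 4 mm thick, 0.22 kg. Origin: centre of underside. Over its middle a dark grip bar along y: 12 mm thick (x), 84 long, z = 28 to 42 mm; the partition below it is 8 mm thick, 22 mm high. Fits the box either way round (half a turn). Bays of 60 x 118 mm: +x side lined with brown cork, -x side bare plywood.
- cork_bay (a point): Centre of the floor of the tray's cork-lined bay, 34 mm along +x from the tray's middle and 5 mm above its underside; moves with the tray, axes as the tray's.
- bare_bay (a point): Centre of the floor of the tray's bare plywood bay, 34 mm along -x from the tray's middle and 3 mm above its underside; moves with the tray, axes as the tray's.
- ring_clamp: Ring clamp: yellowish wooden hand clamp with a pale band and a dark leather tip, lying flat, 26 (x) x 117 (y, its length) x 18 mm high, 55 g. Origin: centre of its underside; z up. Take it across the 26 mm near the middle.
- punch: Bright steel doming punch, a short octagonal bar with a ball at one end, lying, 68 (x, its length) x 10 x 10 mm, 35 g. Origin: centre of its underside, axis 5 mm above. Take it across its 10 mm at the middle.
- loupe: Folding loupe: black ring with a lens, 25 mm across, on a small grey-white case; lying flat, 25 (x) x 41 (y) x 8 mm high, 30 g. Origin: centre of the underside; the ring's centre is 7 mm from it toward -y; there it can be taken across 25 mm (x). The case beyond y = +5 mm is only 3 mm high.
- bead_jar: Small round glass jar with a cream lid and pinkish beads inside, 38 mm in diameter, 47 mm high, standing, 60 g. Origin: centre of its underside; z up.
Things that resemble listed ones, but are neither listed nor needed, are in the scene too. Leave any green look-alike of the bead_jar alone.

How it is judged:
On the way, in this order (a step that is already met when the one before it is completed fails the run):
1. ring clamp and punch both lie flat on the bottom of the box (x of ring_clamp in the frame of kit_box between -0.055 and 0.055 m and y of ring_clamp in the frame of kit_box between -0.064 and 0.064 m and z of ring_clamp in the frame of kit_box between 0.002 and 0.011 m and angle between ring_clamp's own y axis and vertical between 1.45 and 1.69 rad and x of punch in the frame of kit_box between -0.055 and 0.055 m and y of punch in the frame of kit_box between -0.064 and 0.064 m and z of punch in the frame of kit_box between 0.002 and 0.0195 m and angle between punch's own x axis and vertical between 1.45 and 1.69 rad), for 0.2 s.
2. the lift-out tray sits level on the corner blocks over them (all of step 1 and x of lift_tray in the frame of kit_box between -0.01 and 0.01 m and y of lift_tray in the frame of kit_box between -0.01 and 0.01 m and z of lift_tray in the frame of kit_box between 0.024 and 0.031 m and angle between lift_tray's own z axis and vertical below 0.05 rad), for 0.2 s.
At the end, for the whole second after the job is handed in: Clamp and punch flat (0.12 rad) on the box floor; tray level (0.05 rad) on the corner blocks, within 10 mm of the box's middle; loupe flat on the cork and jar upright on the bare bay's floor (tilt under 0.12 rad, within 26 mm in x and 55 mm in y of the bay's middle); all at rest, released (all of step 2 and x of loupe in the frame of cork_bay between -0.026 and 0.026 m and y of loupe in the frame of cork_bay between -0.055 and 0.055 m and z of loupe in the frame of cork_bay between -0.004 and 0.005 m and angle between each of loupe, bead_jar's own z axis and vertical below 0.12 rad and x of bead_jar in the frame of bare_bay between -0.026 and 0.026 m and y of bead_jar in the frame of bare_bay between -0.055 and 0.055 m and z of bead_jar in the frame of bare_bay between -0.004 and 0.005 m and linear speed of each of ring_clamp, punch, lift_tray, loupe, bead_jar below 0.02 m/s); the robot touches nothing.
It fails at once if the jar of beads is tipped by more than about 40 degrees (angle between bead_jar's own z axis and vertical above 0.7 rad).
It fails at once if something is slammed down: a loose thing moves faster than 0.9 m/s while it is not held ((linear speed of ring_clamp above 0.9 m/s and contact force between ring_clamp and the fingers below 0.2 N) or (linear speed of punch above 0.9 m/s and contact force between punch and the fingers below 0.2 N) or (linear speed of lift_tray above 0.9 m/s and contact force between lift_tray and the fingers below 0.2 N) or (linear speed of loupe above 0.9 m/s and contact force between loupe and the fingers below 0.2 N) or (linear speed of bead_jar above 0.9 m/s and contact force between bead_jar and the fingers below 0.2 N)).
It also fails if it takes over 125 s, if anything falls off the work surface, if the arm or the gripper's body presses on something with over 40 N, if the wrist force passes 120 N, or if a joint passes its speed limit or range.

### The arm

A 7-joint arm with a two-finger parallel gripper is mounted at the origin on a cart in front of the work surface, level with it; the furniture and walls round the work are solid. World frame = base frame: x ahead of the robot, y to its left, z up, the work surface at z = 0. Lengths are in m, angles in rad, forces in N, time in s.
With the tool pointing down it reaches from about 0.4 to 0.85 m from the base axis. Payload 10.4 kg.
Tool frame: the origin (TCP) lies on the centre line of the jaws, within the pads' length; the fingertips stand 11 mm ahead of it and the grasp point (between the pads) lies 8 mm behind it (tip_reach is the distance from the TCP to the fingertips, in m); z points along the fingers, y is the line along which they close (so a half turn about z gives the same grasp; the last joint's range is limited). The gripper opens to 85 mm and grips with 20 to 120 N. Pads are 22 mm wide; open, the fingers measure 114 mm over their backs; the gripper's body (76 mm by 85 mm) begins 54 mm behind the grasp point. The pads swing forward as they close: fully open they stand 13 mm farther back than shut.
Start: joints at [1.164, 0.332, -0.065, 1.46, 0.022, 1.35, -0.088], TCP at [0.234, -0.58, 0.242] pointing down, gripper open.
Joint ranges: [-2.6, 2.6], [-0.5, 2.12], [-1.47, 1.34], [0.16, 2.42], [-1.27, 4.41], [0.06, 2.06], [-2.6, 2.6]. Speed limits (rad/s): [2.22, 2.22, 2.79, 2.79, 3.14, 3.14, 3.14].

### API

Orientations are given as a unit quaternion [x, y, z, w].
In Python, from workcell import get_obs, camera, hand_in, tip_reach gives the robot as it stands. The module is installed in compiled form; this text tells all that it offers.
- The arm moves only by the tool move_arm, never from a script. Its argument "plan" is a list of rows, each an object with "delta_pos": the shift along the tool's x, y, z in parts of the range, where 1.0 means 0.6 m, a list of three; "turn": the turn, a rotation vector about the tool's x, y, z in parts of the range, where 1.0 means 2 pi rad, a list of three; "fingers": the closure, from 0 (fully open) to 1 (shut). A call has 1 to 12 rows; each row is the pose to reach, as a shift and turn from the pose commanded when the call began, along the tool's axes at that moment; what a row does not reach only later rows make up. A row lasts 1/8 s, in which the tool goes at most 62.5 mm and 10.7 degrees, less where a joint would pass 70% of its speed; a pose out of reach is approached as far as the arm can. Shift and turn numbers lie between -1 and 1, and a call with a number outside is refused. A call with a gripper value outside its range is refused whole. The fingers move at their own pace and stop on an object; "force" is the grip in N (left out, the last holds). Time passes only in rows, so rows that repeat a pose let the fingers close. It gives the time, the measured TCP pose, the force, the opening and the grip force at its end, in the units of the state.
- get_obs(): the state, without advancing time (a new reading comes with each control period).
- camera(name): name is "scene" or "side" or "wrist"; returns a dict with "color" (420x560x3 uint8, red, green, blue), "range_z" (420x560 float32, m along the optical axis (not along the pixel's ray), 0 where there is no reading), "fx", "fy", "cx", "cy" (pixels), "R" (3x3) and "t" (3): a world point X has camera coordinates R X + t; the wrist camera has in their place "tool_from_camera" (4x4, takes a point from camera to tool coordinates, whose origin is the TCP and whose axes are the flange's). Camera axes: x right, y down, z forward; pixel columns grow to the right and rows downward; lengths in m; the calibration is good to about 2 mm. A picture is of the moment at which its call begins: read the wrist's pose just before it.
- hand_in(): hands the job in; it is judged then, once.
The state is a dict: "clock": time; "joint_pos": joint angles; "joint_velocities": joint speeds; "tau": joint torques, N m; "position": TCP position; "ee_rot": TCP orientation; "ft_force": force on the tool from outside, world axes, zero at the start; "torque": the same for the moment, N m; "grip_width": opening from 0.0 (shut) to 1.0 (fully open); "grasp_force": force on a finger pad.
Only numpy, scipy, OpenCV 4.12 (cv2) and the standard library are available. Lean on these libraries where they do the work, as an engineer would, in place of code of your own. Each camera call takes 0.05 s, during which the arm holds its last target. There are 200 camera calls.

## Working session

There is one attempt and no reset: what is moved stays moved. The work goes in short steps, Python scripts to look and compute and a tool call to move; the robot and the scene stay as the last step left them, time stands still between calls to the robot, and variables do not carry over. Pictures are saved under pics/ and viewed, at most 14 in all, crops included, and the job is handed in when it is done.

Besides the shell and the picture viewer there is one more tool, called as name(argument=value, ...) on one line, values as JSON. move_arm: Moves the arm, as the interface text tells. Its arguments: {"type":"object","properties":{"plan":{"type":"array","items":{"type":"object","properties":{"delta_pos":{"type":"array","items":{"type":"number"}},"turn":{"type":"array","items":{"type":"number"}},"fingers":{"type":"number"}}}},"force":{"type":"number"}},"required":["plan"]}

```bash
mkdir -p pics; cat > h.py <<'E'
import numpy as np, cv2
from workcell import get_obs, camera, hand_in, tip_reach
from scipy.spatial.transform import Rotation as Ro
def snap(name, tag):
    o=get_obs(); c=camera(name)
    cv2.imwrite(f'pics/{tag}.png', c['color'][:,:,::-1])
    if name=='wrist':
        T=np.eye(4); T[:3,:3]=Ro.from_quat(o['ee_rot']).as_matrix(); T[:3,3]=o['position']
        c['W']=T@c['tool_from_camera']
    else:
        W=np.eye(4); W[:3,:3]=c['R'].T; W[:3,3]=-c['R'].T@c['t']; c['W']=W
    np.save(f'pics/{tag}.npy', c, allow_pickle=True); return c
def load(tag): return np.load(f'pics/{tag}.npy',allow_pickle=True).item()
def cloud(c):
    z=c['range_z']; v,u=np.mgrid[:z.shape[0],:z.shape[1]]
    P=np.stack([(u-c['cx'])/c['fx']*z,(v-c['cy'])/c['fy']*z,z],-1)
    X=P@c['W'][:3,:3].T+c['W'][:3,3]; X[z==0]=np.nan; return X
def px(c,pts):
    X=cloud(c); return [X[v,u].round(4) for u,v in pts]
def crop(tag,u0,v0,u1,v1,out):
    im=cv2.imread(f'pics/{tag}.png')[v0:v1,u0:u1]; s=min(800/im.shape[1],600/im.shape[0])
    cv2.imwrite(f'pics/{out}.png',cv2.resize(im,None,fx=s,fy=s,interpolation=cv2.INTER_CUBIC))
E
python3 -c "
from h import *
a=snap('scene','s0');b=snap('side','d0')
im=np.vstack([cv2.imread('pics/s0.png'),cv2.imread('pics/d0.png')])
cv2.imwrite('pics/s0b.png',cv2.resize(cv2.imread('pics/s0.png'),(800,600)))
cv2.imwrite('pics/d0b.png',cv2.resize(cv2.imread('pics/d0.png'),(800,600)))
print(get_obs(),a['W'],b['W'],tip_reach() if callable(tip_reach) else tip_reach)
"
```

```text
{'clock': 0.1, 'joint_pos': array([ 1.16439799,  0.33282491, -0.06467586,  1.46086347,  0.02156409,
        1.34994166, -0.08850426]), 'joint_velocities': array([ 6.52024923e-04, -4.87423700e-04, -6.59901280e-05, -2.65478025e-03,
        1.37385311e-04, -5.85312566e-04, -9.15181319e-04]), 'tau': array([ 1.15215753e-03, -6.26749992e+01,  4.92128881e-02, -3.92426419e+01,
        1.63474091e-02,  7.04261867e-03,  9.02163515e-05]), 'position': array([ 0.23389487, -0.57921821,  0.24158236]), 'ee_rot': array([ 9.81645057e-01,  1.90715837e-01, -1.45475671e-04, -6.55996594e-04]), 'ft_force': array([-0.20844444,  0.15686813, -0.05497481]), 'torque': array([-0.02015682,  0.00699261, -0.00589836]), 'grasp_force': 0.0, 'grip_width': 0.9990867596361316} [[-0.48620367 -0.60739716  0.6282314   0.02062344]
 [-0.87383447  0.34156439 -0.34604492  0.13441997]
 [-0.00439477 -0.71721856 -0.69683443  0.66569303]
 [ 0.          0.          0.          1.        ]] [[-0.82823556 -0.3011125   0.47260673  0.13964897]
 [-0.56031508  0.45783578 -0.69024156  0.48592053]
 [-0.00853591 -0.83649128 -0.54791375  0.54439543]
 [ 0.          0.          0.          1.        ]] 0.011
```

View pics/s0b.png

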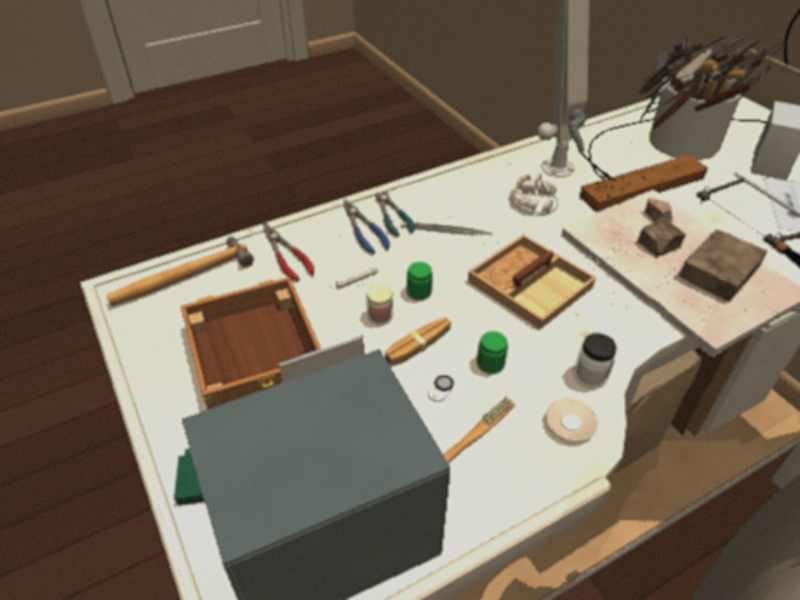

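View pics/d0b.png

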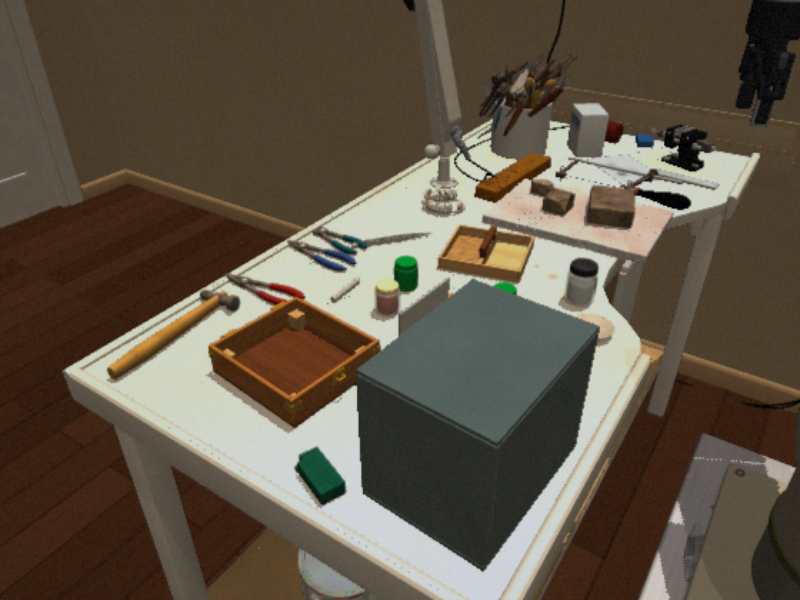

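The scene view (800×600) shows the box near (250,340), tray (530,280), clamp (418,340), loupe (441,386), cream-lid jar (379,303; the green ones at (420,280) and (492,352) are decoys) and a punch candidate at (357,277). The large dark cabinet and a grey panel at (322,360) are obstacles. I'll take an enlarged crop to confirm the identities.

```bash
python3 -c "
from h import *
crop('s0',120,140,430,330,'c1')
a=load('s0');X=cloud(a)
for n,p in dict(punch=(357,277),clamp=(418,340),loupe=(444,382),jar=(379,292),tray_bar=(533,268),box=(255,345),panel=(320,352),cabTL=(190,420),cabTR=(380,358),cabBR=(440,465),cabBot=(400,450),g1=(420,268),g2=(492,340),handle=(480,430)).items():
    u,v=int(p[0]*.7),int(p[1]*.7); print(n,X[v,u].round(3))
# top-down height map 1mm, merged
H=np.full((700,900),-1.);C=np.zeros((700,900,3),np.uint8)
for t in ('d0','s0'):
    c=load(t);X=cloud(c).reshape(-1,3);col=c['color'].reshape(-1,3)
    i=(X[:,0]-.2)*1000;j=(X[:,1]+.5)*1000
    m=np.isfinite(X[:,0])&(i>=0)&(i<700)&(j>=0)&(j<900)&(X[:,2]<.4)
    i=i[m].astype(int);j=j[m].astype(int);z=X[m,2];k=col[m]
    o=np.argsort(z)
    for a_,b_,zz,kk in zip(i[o],j[o],z[o],k[o]):
        for d in (0,1):
            for e in (0,1):
                a1=min(a_+d,699);b1=min(b_+e,899)
                if zz>H[a1,b1]-.003: H[a1,b1]=zz;C[a1,b1]=kk
im=C[::-1,::-1,::-1]
cv2.imwrite('pics/top.png',cv2.resize(im,(771,600)))
np.save('H.npy',H)
"
```

```text
punch [ 0.68  -0.166  0.008]
clamp [ 0.521 -0.178  0.016]
loupe [ 0.449 -0.173  0.008]
jar [ 0.599 -0.163  0.045]
tray_bar [ 0.543 -0.383  0.037]
box [0.625 0.013 0.008]
panel [ 0.442 -0.014  0.161]
cabTL [0.418 0.126 0.169]
cabTR [ 0.4   -0.06   0.169]
cabBR [ 0.269 -0.048  0.168]
cabBot [ 0.299 -0.025  0.167]
g1 [ 0.613 -0.236  0.046]
g2 [ 0.452 -0.246  0.046]
handle [ 0.366 -0.173  0.007]
```

View pics/c1.png

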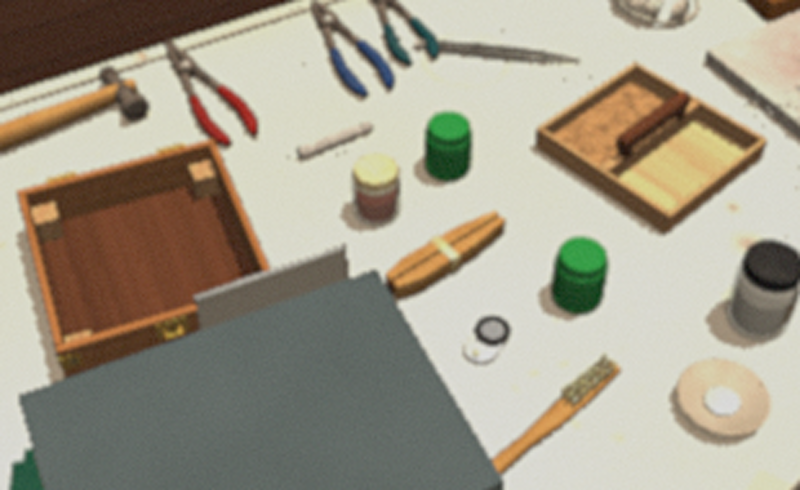

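View pics/top.png

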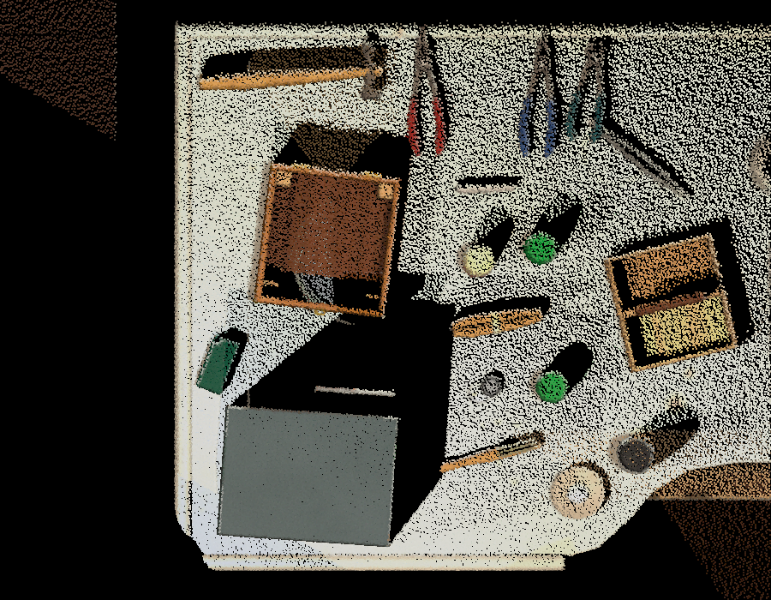

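In the crop the punch candidate is the pale bar at (335,140) and the clamp has its pale band at (445,250). The loupe ring is at (492,330) with its case below left, and the jar with the cream lid and pink contents is at (376,185). The tray's cork bay is on the far side, and hinge brass shows on the box's near face. I'll move above the group and confirm with the wrist camera.

Careful with the scale: shifts go in shares of 0.6 m and turns go in shares of 2 pi rad. That gives: 0.444 m / 0.6 = 0.74, -0.229 m / 0.6 = -0.3817, -1.187 rad / 6.2832 = -0.1889.

move_arm(plan=[{"delta_pos":[0,0,-0.1667],"turn":[0,0,-0.0318],"fingers":0},{"delta_pos":[0.74,-0.3817,-0.1667],"turn":[0,0,-0.1889],"fingers":0},{"delta_pos":[0.74,-0.3817,-0.1667],"turn":[0,0,-0.1889],"fingers":0},{"delta_pos":[0.74,-0.3817,-0.1667],"turn":[0,0,-0.1889],"fingers":0},{"delta_pos":[0.74,-0.3817,-0.1667],"turn":[0,0,-0.1889],"fingers":0},{"delta_pos":[0.74,-0.3817,-0.1667],"turn":[0,0,-0.1889],"fingers":0},{"delta_pos":[0.74,-0.3817,-0.1667],"turn":[0,0,-0.1889],"fingers":0},{"delta_pos":[0.74,-0.3817,-0.1667],"turn":[0,0,-0.1889],"fingers":0},{"delta_pos":[0.74,-0.3817,-0.1667],"turn":[0,0,-0.1889],"fingers":0},{"delta_pos":[0.74,-0.3817,-0.1667],"turn":[0,0,-0.1889],"fingers":0},{"delta_pos":[0.74,-0.3817,-0.1667],"turn":[0,0,-0.1889],"fingers":0},{"delta_pos":[0.74,-0.3817,-0.1667],"turn":[0,0,-0.1889],"fingers":0}])

```text
clock: 1.6
position: [0.5592, -0.2025, 0.3421]
ee_rot: [0.708, 0.706, -0.0, -0.0]
ft_force: [0.6, 0.2, 0.1]
grip_width: 0.998
grasp_force: 0.0
```

```bash
python3 -c "
from h import *
w=snap('wrist','w1'); o=get_obs(); print(o['clock'],o['position'],o['ee_rot'],w['tool_from_camera'].round(3),w['fx'])
cv2.imwrite('pics/w1b.png',cv2.resize(cv2.imread('pics/w1.png'),(800,600)))
"
```

```text
1.65 [ 0.55927041 -0.20244106  0.34220334] [ 7.07971932e-01  7.06240495e-01 -3.23274848e-04  5.12262255e-05] [[-0.001 -0.946 -0.326  0.083]
 [ 1.    -0.001 -0.     0.   ]
 [-0.    -0.326  0.946 -0.133]
 [ 0.     0.     0.     1.   ]] 290.03427098860556
```

View pics/w1b.png

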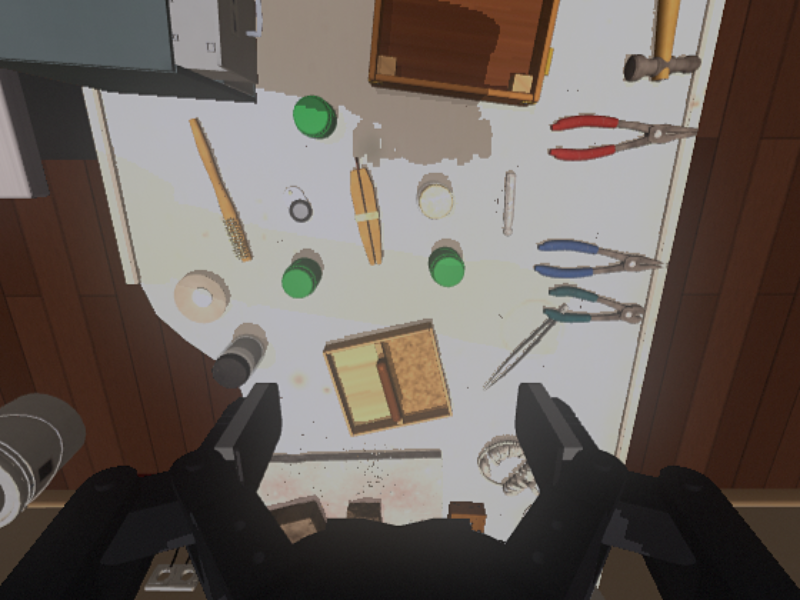

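The wrist view shows everything: punch (510,203) with its ball end down, the only bright steel bar; clamp (367,215) with band and dark tip; loupe ring (300,210) with its case above; cream-lid jar (436,200). The green look-alikes are at (314,117), (301,278) and (447,266). The tray is at (388,378), cork on the right. Now I'll fit poses.

```bash
cat > fit.py <<'E'
from h import *
def rect(c,seed,zlo,zhi,rad,name=''):
    X=cloud(c); z=X[...,2]; m=((z>zlo)&(z<zhi)&(np.hypot(X[...,0]-seed[0],X[...,1]-seed[1])<rad)).astype(np.uint8)
    n,l,s,ce=cv2.connectedComponentsWithStats(m,connectivity=8)
    best=1+np.argmax(s[1:,4]); P=X[l==best]
    (cx,cy),(w,h),a=cv2.minAreaRect((P[:,:2]*1000).astype(np.float32))
    if h>w: w,h,a=h,w,a+90
    print(name,'c',round(cx,1),round(cy,1),'LxW',round(w,1),round(h,1),'dir deg',round((a+90)%180-90,1),'z',np.percentile(P[:,2],[50,98]).round(4),'n',len(P)); return P
if __name__=='__main__':
    w=load('w1'); X=cloud(w)
    s=lambda u,v:X[int(v*.7),int(u*.7)]
    for n,p in dict(table=(480,300),boxfloor=(450,60)).items(): print(n,s(*p).round(4))
    rect(w,s(510,203),.004,.014,.05,'punch')
    rect(w,s(367,215),.008,.03,.075,'clamp')
    rect(w,s(300,210),.0045,.014,.03,'ring')
    rect(w,s(300,205),.0015,.014,.035,'loupe')
    rect(w,s(436,200),.04,.06,.03,'lid')
    rect(w,s(388,375),.015,.03,.11,'trayrim')
    rect(w,s(385,390),.033,.05,.07,'bar')
    print([ (p,s(*p).round(4)) for p in [(300,210),(293,192),(305,192)]])
    a=load('s0'); rect(a,(.62,.02),.036,.052,.13,'box_s')
    rect(load('d0'),(.62,.02),.036,.052,.13,'box_d')
    print('box near rim wrist');  rect(w,(.62,.02),.036,.052,.13,'box_w')
    crop('w1',185,110,255,165,'c2')
E
python3 fit.py
```

```text
table [ 0.6583 -0.2818  0.0024]
boxfloor [ 0.6122 -0.0274  0.0054]Traceback (most recent call last):
  File "fit.py", line 13, in <module>
    rect(w,s(510,203),.004,.014,.05,'punch')
    ~~~~^^^^^^^^^^^^^^^^^^^^^^^^^^^^^^^^^^^^
  File "fit.py", line 5, in rect
    best=1+np.argmax(s[1:,4]); P=X[l==best]
           ~~~~~~~~~^^^^^^^^^
    return _wrapfunc(a, 'argmax', axis=axis, out=out, **kwds)
    return bound(*args, **kwds)
ValueError: attempt to get argmax of an empty sequence
```

```bash
sed -i "s/rect(w,s(510,203)/print(X[int(203*.7)-3:int(203*.7)+4,357-6:357+7:2,2].round(3));rect(w,(.68,-.17)/; s/if __name/def _():0\nif __name/" fit.py
sed -i "s/    best=1/    if n<2: print(name,'none',np.nanpercentile(z[np.hypot(X[...,0]-seed[0],X[...,1]-seed[1])<rad],[5,50,95])); return\n    best=1/" fit.py; python3 fit.py
```

```text
table [ 0.6583 -0.2818  0.0024]
boxfloor [ 0.6122 -0.0274  0.0054]
[[-0.     0.004  0.011  0.011  0.011  0.002  0.001]
 [ 0.     0.006  0.011  0.011  0.01   0.001 -0.   ]
 [ 0.001  0.005  0.01   0.012  0.009  0.001  0.001]
 [ 0.001  0.006  0.011    nan  0.01   0.001  0.002]
 [ 0.001  0.009  0.01   0.012  0.01   0.     0.001]
 [ 0.001  0.008  0.01   0.01   0.008  0.001  0.001]
 [ 0.002  0.007  0.009  0.01   0.009  0.003  0.002]]
punch c 682.3 -168.4 LxW 66.6 10.7 dir deg -88.5 z [0.0101 0.0125] n 294
clamp c 524.5 -175.5 LxW 115.5 26.0 dir deg -79.8 z [0.0187 0.0206] n 955
ring c 450.7 -173.5 LxW 27.2 23.7 dir deg -63.5 z [0.0076 0.0097] n 209
loupe c 451.6 -163.7 LxW 48.3 45.5 dir deg -56.0 z [0.0048 0.0093] n 442
lid c 597.5 -161.1 LxW 33.9 33.8 dir deg 49.5 z [0.048  0.0496] n 466
trayrim c 547.8 -385.6 LxW 135.8 127.2 dir deg 13.5 z [0.022  0.0243] n 956
bar c 547.7 -385.0 LxW 82.9 12.1 dir deg -76.4 z [0.042  0.0439] n 320
[((300, 210), array([ 0.4512, -0.1738,  0.0077])), ((293, 192), array([ 0.4438, -0.1542,  0.0027])), ((305, 192), array([ 4.557e-01, -1.545e-01, -4.000e-04]))]
box_s c 621.6 15.7 LxW 169.3 152.5 dir deg -7.1 z [0.0426 0.0454] n 1090
box_d c 620.5 16.4 LxW 166.7 154.2 dir deg -6.7 z [0.0416 0.0441] n 1251
box near rim wrist
box_w c 618.9 -19.7 LxW 165.3 83.1 dir deg -7.0 z [0.0444 0.0466] n 1428
```

View pics/c2.png

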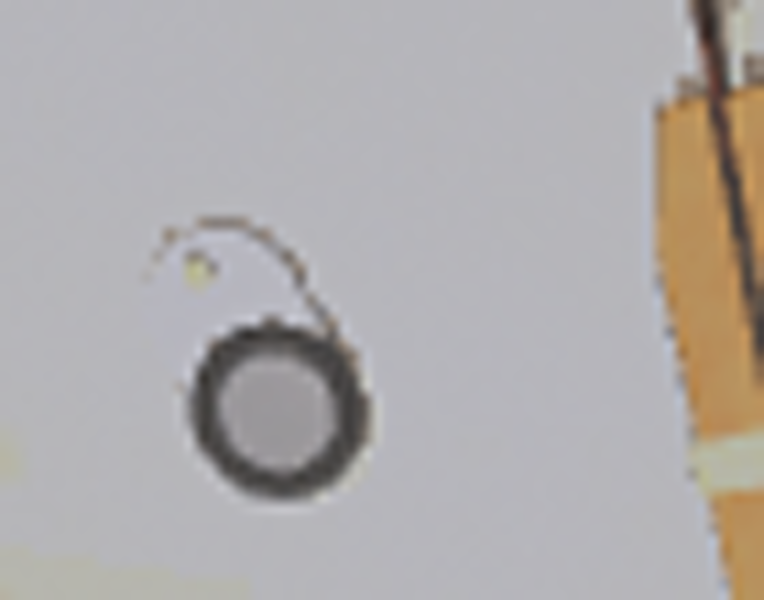

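Poses are fitted and the loupe's case direction is about 113°. Clamp first: approach, grip and lift.

Converted, 0.329 m / 0.6 = 0.5483, 0.18 m / 0.6 = 0.3, -0.18 rad / 6.2832 = -0.0286.

move_arm(force=40, plan=[{"delta_pos":[0.045,-0.0583,0.1],"turn":[0,0,-0.0286],"fingers":0.4},{"delta_pos":[0.045,-0.0583,0.2],"turn":[0,0,-0.0286],"fingers":0.4},{"delta_pos":[0.045,-0.0583,0.3],"turn":[0,0,-0.0286],"fingers":0.4},{"delta_pos":[0.045,-0.0583,0.4],"turn":[0,0,-0.0286],"fingers":0.4},{"delta_pos":[0.045,-0.0583,0.475],"turn":[0,0,-0.0286],"fingers":0.4},{"delta_pos":[0.045,-0.0583,0.525],"turn":[0,0,-0.0286],"fingers":0.4},{"delta_pos":[0.045,-0.0583,0.5483],"turn":[0,0,-0.0286],"fingers":0.4},{"delta_pos":[0.045,-0.0583,0.5483],"turn":[0,0,-0.0286],"fingers":0.4},{"delta_pos":[0.045,-0.0583,0.5483],"turn":[0,0,-0.0286],"fingers":0.8},{"delta_pos":[0.045,-0.0583,0.5483],"turn":[0,0,-0.0286],"fingers":0.8},{"delta_pos":[0.045,-0.0583,0.5483],"turn":[0,0,-0.0286],"fingers":0.8},{"delta_pos":[0.045,-0.0583,0.5483],"turn":[0,0,-0.0286],"fingers":0.8}])

```text
clock: 3.15
position: [0.5259, -0.1745, 0.015]
ee_rot: [0.641, 0.768, 0.0, 0.001]
ft_force: [-1.7, 0.3, 6.8]
grip_width: 0.268
grasp_force: 39.6
```

```bash
cat >> h.py <<'E'
def go(x,y,z,yaw):
    o=get_obs(); R0=Ro.from_quat(o['ee_rot']); R1=Ro.from_euler('z',yaw,degrees=True)*Ro.from_rotvec([np.pi,0,0])
    if abs((R0.inv()*R1).magnitude())>np.pi/2: R1=R1*Ro.from_rotvec([0,0,np.pi])
    print('now',o['position'].round(4),round(o['clock'],1),'delta',R0.inv().apply(np.array([x,y,z])-o['position']).round(4),'turn',(R0.inv()*R1).as_rotvec().round(3))
E
python3 -c "
from h import *
go(.597,.019,.02,83)"
```

```text
now [ 0.5259 -0.1745  0.015 ] 3.1 delta [ 0.1776  0.1045 -0.0051] turn [0.002 0.001 0.302]
```

Converted, 0.1776 m / 0.6 = 0.296, 0.1045 m / 0.6 = 0.1742, 0.302 rad / 6.2832 = 0.0481.

move_arm(plan=[{"delta_pos":[0,0,-0.1],"turn":[0,0,0],"fingers":0.8},{"delta_pos":[0,0,-0.1833],"turn":[0,0,0],"fingers":0.8},{"delta_pos":[0.0833,0.05,-0.1833],"turn":[0,0,0.0239],"fingers":0.8},{"delta_pos":[0.1667,0.1,-0.1833],"turn":[0,0,0.0481],"fingers":0.8},{"delta_pos":[0.2417,0.15,-0.1833],"turn":[0,0,0.0481],"fingers":0.8},{"delta_pos":[0.296,0.1742,-0.1833],"turn":[0,0,0.0481],"fingers":0.8},{"delta_pos":[0.296,0.1742,-0.1833],"turn":[0,0,0.0481],"fingers":0.8},{"delta_pos":[0.296,0.1742,-0.1833],"turn":[0,0,0.0481],"fingers":0.8}])

```text
clock: 4.15
position: [0.5961, 0.0186, 0.1237]
ee_rot: [0.749, 0.662, -0.0, 0.0]
ft_force: [1.0, -0.7, -0.4]
grip_width: 0.269
grasp_force: 39.6
```

```bash
python3 -c "
from h import *
w=snap('wrist','w2'); cv2.imwrite('pics/w2b.png',cv2.resize(cv2.imread('pics/w2.png'),(800,600)))
from fit import rect
rect(w,(.62,.016),.036,.052,.13,'box_w'); go(.597,.019,.022,83)
print(get_obs()['ft_force'],get_obs()['grip_width'])
"
```

```text
box_w c 622.7 15.8 LxW 166.0 152.7 dir deg -7.2 z [0.0443 0.0461] n 6666
now [0.596  0.018  0.1236] 4.2 delta [0.0013 0.0008 0.1016] turn [ 0.     0.001 -0.001]
[ 0.66479296  0.2658186  -0.32471873] 0.2678464209231901
```

View pics/w2b.png

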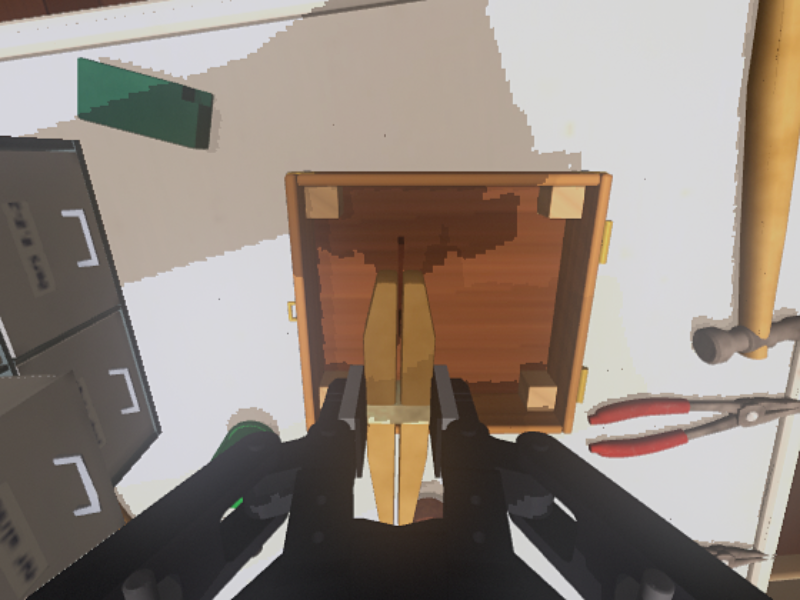

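The wrist view shows the clamp held over the box interior (centred at (450,300) px). The walls measure 622.7, 15.8 mm at −7.2°, with clear space on both sides. Lower and release.

Converted, 0.1015 m / 0.6 = 0.1692, 0.097 m / 0.6 = 0.1617.

move_arm(plan=[{"delta_pos":[0.0017,0.0017,0.0833],"turn":[0,0,0],"fingers":0.8},{"delta_pos":[0.0017,0.0017,0.1417],"turn":[0,0,0],"fingers":0.8},{"delta_pos":[0.0017,0.0017,0.1617],"turn":[0,0,0],"fingers":0.8},{"delta_pos":[0.0017,0.0017,0.1692],"turn":[0,0,0],"fingers":0.8},{"delta_pos":[0.0017,0.0017,0.1692],"turn":[0,0,0],"fingers":0.8},{"delta_pos":[0.0017,0.0017,0.1692],"turn":[0,0,0],"fingers":0.57},{"delta_pos":[0.0017,0.0017,0.1692],"turn":[0,0,0],"fingers":0.57},{"delta_pos":[0.0017,0.0017,0.1692],"turn":[0,0,0],"fingers":0.57},{"delta_pos":[0.0017,0.0017,0.1167],"turn":[0,0,0],"fingers":0.57},{"delta_pos":[0.0017,0.0017,0.0333],"turn":[0,0,0],"fingers":0.57},{"delta_pos":[0.0017,0.0017,0],"turn":[0,0,0],"fingers":0.57},{"delta_pos":[0.0017,0.0017,0],"turn":[0,0,0],"fingers":0.57}])

```text
clock: 5.7
position: [0.5979, 0.0204, 0.1247]
ee_rot: [0.749, 0.663, 0.001, 0.001]
ft_force: [0.2, 0.1, 0.3]
grip_width: 0.427
grasp_force: 0.0
```

```bash
python3 -c "
from h import *
from fit import rect
w=snap('wrist','w3'); rect(w,(.597,.02),.012,.034,.062,'clamp'); go(.682,-.168,.015,91.5); print(get_obs()['grip_width'])
rect(w,(.682,-.168),.004,.014,.05,'punch')
"
```

```text
clamp c 597.9 19.4 LxW 116.2 25.7 dir deg 82.6 z [0.0248 0.0262] n 2793
now [0.5971 0.0202 0.1231] 5.8 delta [-0.1764  0.1072  0.1082] turn [ 0.     0.    -0.148]
0.4297350787087844
punch c 682.2 -183.9 LxW 34.6 9.7 dir deg -87.6 z [0.0099 0.0116] n 165
```

Converted, -0.1764 m / 0.6 = -0.294, 0.1072 m / 0.6 = 0.1787, -0.148 rad / 6.2832 = -0.0236.

move_arm(force=40, plan=[{"delta_pos":[-0.0833,0.05,0],"turn":[0,0,-0.0111],"fingers":0.6},{"delta_pos":[-0.1667,0.1,0],"turn":[0,0,-0.0236],"fingers":0.6},{"delta_pos":[-0.25,0.15,0],"turn":[0,0,-0.0236],"fingers":0.6},{"delta_pos":[-0.294,0.1787,0.0333],"turn":[0,0,-0.0236],"fingers":0.6},{"delta_pos":[-0.294,0.1787,0.1],"turn":[0,0,-0.0236],"fingers":0.6},{"delta_pos":[-0.294,0.1787,0.15],"turn":[0,0,-0.0236],"fingers":0.6},{"delta_pos":[-0.294,0.1787,0.1808],"turn":[0,0,-0.0236],"fingers":0.6},{"delta_pos":[-0.294,0.1787,0.1808],"turn":[0,0,-0.0236],"fingers":0.6},{"delta_pos":[-0.294,0.1787,0.1808],"turn":[0,0,-0.0236],"fingers":1.0},{"delta_pos":[-0.294,0.1787,0.1808],"turn":[0,0,-0.0236],"fingers":1.0},{"delta_pos":[-0.294,0.1787,0.1808],"turn":[0,0,-0.0236],"fingers":1.0},{"delta_pos":[-0.294,0.1787,0.1808],"turn":[0,0,-0.0236],"fingers":1.0}])

```text
clock: 7.25
position: [0.6822, -0.1679, 0.0151]
ee_rot: [0.698, 0.716, 0.0, 0.0]
ft_force: [-0.6, -0.1, 0.5]
grip_width: 0.103
grasp_force: 40.4
```

```bash
python3 -c "
from h import *
import math
a=math.radians(-7.1); d=.032
go(.6225+d*math.cos(a),.016+d*math.sin(a),.1,83)"
```

```text
now [ 0.6822 -0.1679  0.0151] 7.2 delta [ 0.1805 -0.0232 -0.0849] turn [0.    0.    0.148]
```

Converted, 0.1805 m / 0.6 = 0.3008, -0.0232 m / 0.6 = -0.0387, 0.148 rad / 6.2832 = 0.0236.

move_arm(plan=[{"delta_pos":[0,0,-0.1],"turn":[0,0,0],"fingers":1.0},{"delta_pos":[0,0,-0.1583],"turn":[0,0,0],"fingers":1.0},{"delta_pos":[0.1,-0.0133,-0.1583],"turn":[0,0,0.0236],"fingers":1.0},{"delta_pos":[0.2,-0.0267,-0.1583],"turn":[0,0,0.0236],"fingers":1.0},{"delta_pos":[0.275,-0.0367,-0.1583],"turn":[0,0,0.0236],"fingers":1.0},{"delta_pos":[0.3008,-0.0387,-0.1583],"turn":[0,0,0.0236],"fingers":1.0},{"delta_pos":[0.3008,-0.0387,-0.1583],"turn":[0,0,0.0236],"fingers":1.0},{"delta_pos":[0.3008,-0.0387,-0.0833],"turn":[0,0,0.0236],"fingers":1.0},{"delta_pos":[0.3008,-0.0387,-0.0333],"turn":[0,0,0.0236],"fingers":1.0},{"delta_pos":[0.3008,-0.0387,-0.0167],"turn":[0,0,0.0236],"fingers":1.0},{"delta_pos":[0.3008,-0.0387,-0.0117],"turn":[0,0,0.0236],"fingers":1.0},{"delta_pos":[0.3008,-0.0387,-0.0117],"turn":[0,0,0.0236],"fingers":1.0}])

```text
clock: 8.75
position: [0.655, 0.0116, 0.0229]
ee_rot: [0.749, 0.662, 0.001, 0.001]
ft_force: [0.1, -0.4, -0.4]
grip_width: 0.099
grasp_force: 40.2
```

Converted, -0.14 m / 0.6 = -0.2333, -0.08 m / 0.6 = -0.1333.

move_arm(plan=[{"delta_pos":[0,0,0],"turn":[0,0,0],"fingers":0.75},{"delta_pos":[0,0,0],"turn":[0,0,0],"fingers":0.75},{"delta_pos":[0,0,0],"turn":[0,0,0],"fingers":0.75},{"delta_pos":[0,0,-0.05],"turn":[0,0,0],"fingers":0.75},{"delta_pos":[0,0,-0.1333],"turn":[0,0,0],"fingers":0.75},{"delta_pos":[0,0,-0.2333],"turn":[0,0,0],"fingers":0.65},{"delta_pos":[0,0,-0.2333],"turn":[0,0,0],"fingers":0.65}])

```text
clock: 9.62
position: [0.6569, 0.0127, 0.1677]
ee_rot: [0.749, 0.663, 0.003, 0.003]
ft_force: [-0.2, -1.0, -0.3]
grip_width: 0.347
grasp_force: 0.0
```

```bash
python3 -c "
from h import *
from fit import rect
w=snap('wrist','w4'); rect(w,(.597,.02),.0125,.034,.062,'clamp'); rect(w,(.654,.012),.0095,.022,.038,'punch');go(.5477,-.3853,.14,103.6)
"
```

```text
clamp c 598.2 19.2 LxW 116.6 26.0 dir deg 78.7 z [0.0246 0.0261] n 2364
punch c 655.4 10.9 LxW 67.9 9.6 dir deg 83.0 z [0.0161 0.0181] n 610
now [0.6555 0.0123 0.1645] 9.7 delta [-0.4078 -0.0587  0.0241] turn [ 0.005  0.    -0.359]
```

Both lie flat in the box. Next is the tray.

Converted, -0.4078 m / 0.6 = -0.6797, -0.22 m / 0.6 = -0.3667, -0.359 rad / 6.2832 = -0.0571.

move_arm(plan=[{"delta_pos":[-0.0917,-0.0133,0],"turn":[0,0,-0.0159],"fingers":0.6},{"delta_pos":[-0.1833,-0.0267,0],"turn":[0,0,-0.0318],"fingers":0.6},{"delta_pos":[-0.275,-0.04,0],"turn":[0,0,-0.0477],"fingers":0.6},{"delta_pos":[-0.3667,-0.0533,0],"turn":[0,0,-0.0571],"fingers":0.6},{"delta_pos":[-0.4583,-0.0667,0],"turn":[0,0,-0.0571],"fingers":0.6},{"delta_pos":[-0.55,-0.08,0],"turn":[0,0,-0.0571],"fingers":0.6},{"delta_pos":[-0.6417,-0.0917,0],"turn":[0,0,-0.0571],"fingers":0.6},{"delta_pos":[-0.6797,-0.0978,0],"turn":[-0.0008,0,-0.0571],"fingers":0.6},{"delta_pos":[-0.6797,-0.0978,0],"turn":[-0.0008,0,-0.0571],"fingers":0.6},{"delta_pos":[-0.6797,-0.0978,0.0667],"turn":[-0.0008,0,-0.0571],"fingers":0.6},{"delta_pos":[-0.6797,-0.0978,0.1],"turn":[-0.0008,0,-0.0571],"fingers":0.6},{"delta_pos":[-0.6797,-0.0978,0.1],"turn":[-0.0008,0,-0.0571],"fingers":0.6}])

```text
clock: 11.18
position: [0.546, -0.3836, 0.1001]
ee_rot: [0.618, 0.786, 0.002, 0.0]
ft_force: [-0.9, 0.2, 1.1]
grip_width: 0.401
grasp_force: 0.0
```

```bash
python3 -c "
from h import *
from fit import rect
go(.5477,-.3853,.028,103.6); w=snap('wrist','w5'); rect(w,(.5477,-.385),.035,.046,.06,'bar')
go(.5477,-.3853,.028,103.6);print(get_obs()['ee_rot'])"
```

```text
now [ 0.546  -0.3836  0.1001] 11.2 delta [-0.0022  0.001   0.0721] turn [ 0.003 -0.002  0.002]
bar c 547.7 -385.1 LxW 82.7 11.9 dir deg -76.3 z [0.0423 0.0439] n 1737
now [ 0.5467 -0.3844  0.1018] 11.2 delta [-0.0011  0.0004  0.0738] turn [ 0.005 -0.     0.001]
[0.61799526 0.78617844 0.00182681 0.00140806]
```

Converted, 0.072 m / 0.6 = 0.12, -0.001 m / 0.6 = -0.0017.

move_arm(force=70, plan=[{"delta_pos":[-0.0017,0,0.0667],"turn":[0,0,0],"fingers":0.6},{"delta_pos":[-0.0017,0,0.1083],"turn":[0,0,0],"fingers":0.6},{"delta_pos":[-0.0017,0,0.12],"turn":[0,0,0],"fingers":0.6},{"delta_pos":[-0.0017,0,0.12],"turn":[0,0,0],"fingers":0.6},{"delta_pos":[-0.0017,0,0.12],"turn":[0,0,0],"fingers":1.0},{"delta_pos":[-0.0017,0,0.12],"turn":[0,0,0],"fingers":1.0},{"delta_pos":[-0.0017,0,0.12],"turn":[0,0,0],"fingers":1.0},{"delta_pos":[-0.0017,0,0.12],"turn":[0,0,0],"fingers":1.0}])

```text
clock: 12.22
position: [0.5479, -0.387, 0.0317]
ee_rot: [0.619, 0.786, 0.002, 0.003]
ft_force: [0.0, 0.3, 6.4]
grip_width: 0.13
grasp_force: 69.6
```

```bash
python3 -c "
from h import *
go(.6225,.016,.17,82.9);print(get_obs()['ee_rot'])"
```

```text
now [ 0.5479 -0.387   0.0317] 12.2 delta [ 0.3738  0.168  -0.1382] turn [0.007 0.002 0.361]
[0.61854667 0.78573925 0.00176241 0.00327749]
```

Converted, -0.11 m / 0.6 = -0.1833, -0.085 m / 0.6 = -0.1417, -0.005 rad / 6.2832 = -0.0008.

move_arm(plan=[{"delta_pos":[0,0,-0.0333],"turn":[0,0,0],"fingers":1.0},{"delta_pos":[0,0,-0.0833],"turn":[0,0,0],"fingers":1.0},{"delta_pos":[0,0,-0.1417],"turn":[0,0,0],"fingers":1.0},{"delta_pos":[0,0,-0.1833],"turn":[-0.0008,0,0],"fingers":1.0},{"delta_pos":[0,0,-0.1833],"turn":[-0.0008,0,0],"fingers":1.0}])

```text
clock: 12.85
position: [0.5474, -0.3872, 0.143]
ee_rot: [0.619, 0.786, 0.004, 0.006]
ft_force: [0.3, -0.5, -2.4]
grip_width: 0.123
grasp_force: 68.6
```

```bash
python3 -c "
from h import *
w=snap('wrist','w6'); snap('scene','s6'); 
im=np.hstack([cv2.resize(cv2.imread(f'pics/{t}.png'),(400,300)) for t in ('w6','s6')]); cv2.imwrite('pics/m6.png',im)
go(.622,.0142,.14,82.9);print(get_obs())"
```

```text
now [ 0.5459 -0.3865  0.1395] 12.9 delta [0.3716 0.168  0.0008] turn [ 0.009 -0.001  0.361]
{'clock': 12.95, 'joint_pos': array([ 0.8827648 ,  0.53370066, -0.46232858,  1.44300182,  0.23861325,
        1.21395106,  0.63133948]), 'joint_velocities': array([-0.00139763,  0.02057014,  0.0046889 ,  0.01710931,  0.00202331,
       -0.00143815, -0.00074054]), 'tau': array([-7.67474732e-03, -7.47532654e+01, -8.46926987e+00, -3.93337047e+01,
       -4.63667989e-02, -5.15092327e-02,  1.66293624e-02]), 'position': array([ 0.54593181, -0.38645895,  0.13945149]), 'ee_rot': array([0.61857877, 0.78570892, 0.00344382, 0.00315174]), 'ft_force': array([ 0.46326502, -0.30982331, -2.47776984]), 'torque': array([0.02199232, 0.01802809, 0.00589657]), 'grasp_force': 68.59425187110901, 'grip_width': 0.12433775028458842}
```

View pics/m6.png

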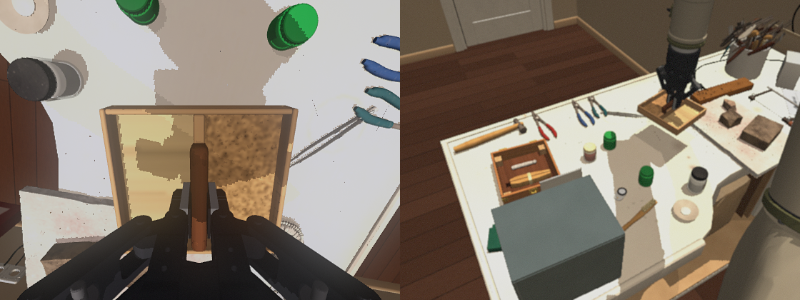

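The tray is held level by its bar (left half, (200,200)); the clamp and punch are visible in the box (right half, (525,175)). Carry it over.

Converted, 0.3716 m / 0.6 = 0.6193, 0.36 m / 0.6 = 0.6, 0.361 rad / 6.2832 = 0.0575.

move_arm(plan=[{"delta_pos":[0.05,0.0233,0],"turn":[0,0,0.0048],"fingers":1.0},{"delta_pos":[0.1167,0.0517,0],"turn":[0,0,0.0111],"fingers":1.0},{"delta_pos":[0.1917,0.0867,0],"turn":[0,0,0.0191],"fingers":1.0},{"delta_pos":[0.2667,0.12,0],"turn":[0,0,0.0271],"fingers":1.0},{"delta_pos":[0.3417,0.155,0],"turn":[0,0,0.035],"fingers":1.0},{"delta_pos":[0.4167,0.1883,0],"turn":[0,0,0.043],"fingers":1.0},{"delta_pos":[0.4917,0.2217,0],"turn":[0,0,0.0509],"fingers":1.0},{"delta_pos":[0.5583,0.2517,0],"turn":[0.0008,0,0.0575],"fingers":1.0},{"delta_pos":[0.6,0.2717,0],"turn":[0.0014,0,0.0575],"fingers":1.0},{"delta_pos":[0.6193,0.28,0],"turn":[0.0014,0,0.0575],"fingers":1.0},{"delta_pos":[0.6193,0.28,0],"turn":[0.0014,0,0.0575],"fingers":1.0},{"delta_pos":[0.6193,0.28,0],"turn":[0.0014,0,0.0575],"fingers":1.0}])

```text
clock: 14.45
position: [0.6222, 0.0121, 0.1407]
ee_rot: [0.75, 0.661, 0.0, 0.0]
ft_force: [-0.2, -0.8, -2.8]
grip_width: 0.122
grasp_force: 68.5
```

```bash
python3 -c "
from h import *
from fit import rect
w=snap('wrist','w7'); rect(w,(.622,.016),.118,.136,.11,'trayrim'); 
rect(w,(.622,.016),.137,.16,.06,'bar'); cv2.imwrite('pics/w7b.png',cv2.resize(cv2.imread('pics/w7.png'),(600,450)))
go(.622,.0142,.06,82.9);print(get_obs()['ee_rot'])"
```

```text
trayrim c 624.3 25.3 LxW 136.0 102.0 dir deg -7.2 z [0.1309 0.133 ] n 9159
bar c 624.1 13.8 LxW 81.0 36.2 dir deg -80.3 z [0.1513 0.1587] n 4761
now [0.6222 0.012  0.1408] 14.5 delta [ 0.0021 -0.0005  0.0808] turn [ 0.    -0.    -0.002]
[7.50333400e-01 6.61059567e-01 1.42563990e-04 1.33894025e-04]
```

View pics/w7b.png

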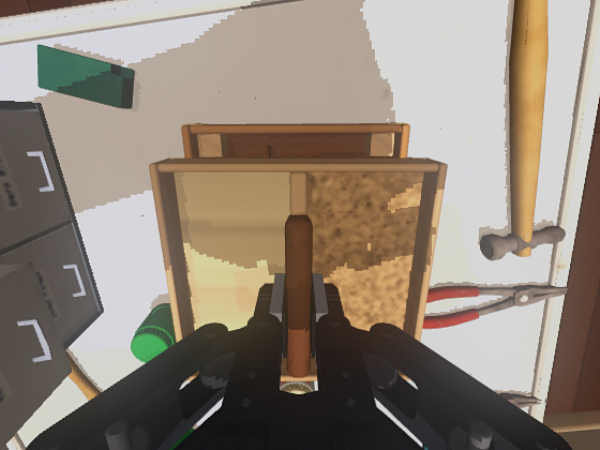

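The tray hangs level over the box, about 2 mm off in y. I'll correct that and lower it.

Converted, 0.081 m / 0.6 = 0.135, 0.06 m / 0.6 = 0.1.

move_arm(plan=[{"delta_pos":[0.0037,-0.0017,0.0333],"turn":[0,0,0],"fingers":1.0},{"delta_pos":[0.0037,-0.0017,0.075],"turn":[0,0,0],"fingers":1.0},{"delta_pos":[0.0037,-0.0017,0.1],"turn":[0,0,0],"fingers":1.0},{"delta_pos":[0.0037,-0.0017,0.1167],"turn":[0,0,0],"fingers":1.0},{"delta_pos":[0.0037,-0.0017,0.1283],"turn":[0,0,0],"fingers":1.0},{"delta_pos":[0.0037,-0.0017,0.1333],"turn":[0,0,0],"fingers":1.0},{"delta_pos":[0.0037,-0.0017,0.135],"turn":[0,0,0],"fingers":1.0},{"delta_pos":[0.0037,-0.0017,0.135],"turn":[0,0,0],"fingers":1.0},{"delta_pos":[0.0037,-0.0017,0.135],"turn":[0,0,0],"fingers":1.0}])

```text
clock: 15.62
position: [0.6219, 0.0165, 0.0605]
ee_rot: [0.75, 0.662, 0.001, 0.0]
ft_force: [-0.1, -0.3, -2.4]
grip_width: 0.124
grasp_force: 68.4
```

Converted, 0.002 m / 0.6 = 0.0033, 0.001 m / 0.6 = 0.0017.

move_arm(plan=[{"delta_pos":[0,0,0.0017],"turn":[0,0,0],"fingers":1.0},{"delta_pos":[0,0,0.0033],"turn":[0,0,0],"fingers":1.0},{"delta_pos":[0,0,0.0033],"turn":[0,0,0],"fingers":1.0}])

```text
clock: 16.0
position: [0.622, 0.0165, 0.0597]
ee_rot: [0.75, 0.662, 0.001, 0.0]
ft_force: [-6.3, -1.1, 11.7]
grip_width: 0.122
grasp_force: 70.5
```

Seated. Release and rise.

Converted, -0.14 m / 0.6 = -0.2333, -0.1 m / 0.6 = -0.1667.

move_arm(plan=[{"delta_pos":[0,0,0],"turn":[0,0,0],"fingers":0.7},{"delta_pos":[0,0,0],"turn":[0,0,0],"fingers":0.7},{"delta_pos":[0,0,0],"turn":[0,0,0],"fingers":0.7},{"delta_pos":[0,0,-0.0667],"turn":[0,0,0],"fingers":0.7},{"delta_pos":[0,0,-0.1667],"turn":[0,0,0],"fingers":0.6},{"delta_pos":[0,0,-0.2333],"turn":[0,0,0],"fingers":0.5},{"delta_pos":[0,0,-0.2333],"turn":[0,0,0],"fingers":0.5},{"delta_pos":[0,0,-0.2333],"turn":[0,0,0],"fingers":0.5}])

```text
clock: 17.0
position: [0.6213, 0.0162, 0.1974]
ee_rot: [0.75, 0.662, 0.0, -0.0]
ft_force: [-0.3, -0.0, -0.4]
grip_width: 0.502
grasp_force: 0.0
```

```bash
python3 -c "
from h import *
from fit import rect
w=snap('wrist','w8'); rect(w,(.622,.016),.036,.0495,.13,'boxrim'); P=rect(w,(.622,.016),.0495,.056,.11,'trayrim'); rect(w,(.622,.016),.063,.08,.06,'bar')
A=np.c_[P[:,:2],np.ones(len(P))];print('tilt',np.linalg.lstsq(A,P[:,2],rcond=None)[0])
X=cloud(w);
go(.4507,-.1735,.16,113);print(get_obs()['ee_rot'])"
```

```text
boxrim c 622.8 15.6 LxW 165.6 152.1 dir deg -7.2 z [0.0443 0.0461] n 4236
trayrim c 622.7 18.0 LxW 135.8 125.0 dir deg -7.2 z [0.0507 0.0522] n 2008
bar c 622.4 18.0 LxW 83.3 11.9 dir deg 83.2 z [0.0703 0.0719] n 1087
tilt [ 0.00031673 -0.00035491  0.05051227]
now [0.621  0.0162 0.1968] 17.1 delta [-0.2093 -0.1455  0.0368] turn [-0.001 -0.001 -0.525]
[ 7.49572028e-01  6.61922505e-01 -9.76346640e-05 -6.02610571e-04]
```

The tray is level and within 2.5 mm of the box's middle. Next is the loupe. I'll take it with the camera turned away from the cabinet (yaw −67°).

Converted, -0.2093 m / 0.6 = -0.3488, -0.1455 m / 0.6 = -0.2425, 2.16 rad / 6.2832 = 0.3438.

move_arm(plan=[{"delta_pos":[-0.05,-0.0333,0],"turn":[0,0,0.0286],"fingers":0.45},{"delta_pos":[-0.1,-0.0667,0],"turn":[0,0,0.0573],"fingers":0.45},{"delta_pos":[-0.15,-0.1,0],"turn":[0,0,0.0859],"fingers":0.45},{"delta_pos":[-0.2,-0.1333,0],"turn":[0,0,0.1146],"fingers":0.45},{"delta_pos":[-0.25,-0.1667,0],"turn":[0,0,0.1432],"fingers":0.45},{"delta_pos":[-0.3,-0.2,0],"turn":[0,0,0.1719],"fingers":0.45},{"delta_pos":[-0.3488,-0.2425,0],"turn":[0,0,0.2005],"fingers":0.45},{"delta_pos":[-0.3488,-0.2425,0],"turn":[0,0,0.2292],"fingers":0.45},{"delta_pos":[-0.3488,-0.2425,0],"turn":[0,0,0.2578],"fingers":0.45},{"delta_pos":[-0.3488,-0.2425,0],"turn":[0,0,0.2865],"fingers":0.45},{"delta_pos":[-0.3488,-0.2425,0],"turn":[0,0,0.3151],"fingers":0.45},{"delta_pos":[-0.3488,-0.2425,0],"turn":[0,0,0.3438],"fingers":0.45}])

```text
clock: 18.55
position: [0.4507, -0.1732, 0.1965]
ee_rot: [0.936, -0.352, -0.001, -0.001]
ft_force: [-0.5, -0.8, 0.1]
grip_width: 0.55
grasp_force: 0.0
```

```bash
python3 -c "
from h import *
from fit import rect
w=snap('wrist','w9'); rect(w,(.4507,-.1735),.005,.014,.03,'ring')
cv2.imwrite('pics/w9b.png',cv2.resize(cv2.imread('pics/w9.png'),(800,600)))
go(.4507,-.1735,.08,-67);print(get_obs()['joint_pos'])"
```

```text
ring c 450.6 -174.3 LxW 25.5 24.6 dir deg -59.2 z [0.0078 0.0099] n 373
now [ 0.4506 -0.1732  0.1965] 18.6 delta [0.0005 0.0002 0.1165] turn [0.    0.002 0.441]
[ 0.55433527  0.06979183 -0.29119664  1.87280591  0.02001873  1.20373979
 -2.04259793]
```

View pics/w9b.png

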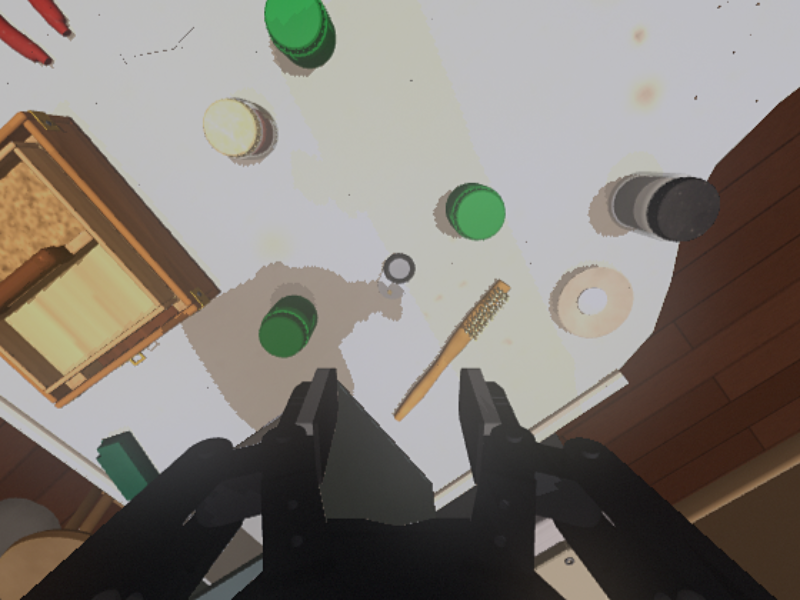

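The loupe ring is at (399,268) with its case towards the lower left, as expected. The rest of the clutter is clear of the descent.

Converted, 0.183 m / 0.6 = 0.305, 0.0005 m / 0.6 = 0.0008, 0.42 rad / 6.2832 = 0.0668.

move_arm(force=25, plan=[{"delta_pos":[0.0013,0.0008,0.0333],"turn":[0,0,0.0239],"fingers":0.5},{"delta_pos":[0.0013,0.0008,0.0833],"turn":[0,0,0.0477],"fingers":0.5},{"delta_pos":[0.0013,0.0008,0.1667],"turn":[0,0,0.0668],"fingers":0.5},{"delta_pos":[0.0013,0.0008,0.2333],"turn":[0,0,0.0668],"fingers":0.5},{"delta_pos":[0.0013,0.0008,0.2833],"turn":[0,0,0.0668],"fingers":0.5},{"delta_pos":[0.0013,0.0008,0.305],"turn":[0,0,0.0668],"fingers":0.5},{"delta_pos":[0.0013,0.0008,0.305],"turn":[0,0,0.0668],"fingers":0.5},{"delta_pos":[0.0013,0.0008,0.305],"turn":[0,0,0.0668],"fingers":0.5},{"delta_pos":[0.0013,0.0008,0.305],"turn":[0,0,0.0668],"fingers":0.85},{"delta_pos":[0.0013,0.0008,0.305],"turn":[0,0,0.0668],"fingers":0.85},{"delta_pos":[0.0013,0.0008,0.305],"turn":[0,0,0.0668],"fingers":0.85},{"delta_pos":[0.0013,0.0008,0.305],"turn":[0,0,0.0668],"fingers":0.85}])

```text
clock: 20.1
position: [0.4525, -0.1744, 0.016]
ee_rot: [0.844, -0.537, 0.001, -0.001]
ft_force: [-1.9, 0.1, 6.5]
grip_width: 0.257
grasp_force: 24.2
```

```bash
python3 -c "
from h import *
a=np.radians(-7.2);bx,by=.6226,.0175
cx,cy=bx+.034*np.cos(a),by+.034*np.sin(a)
print(cx,cy,get_obs()['joint_pos'][6]); go(cx,cy,.14,-7.2)"
```

```text
0.6563318998446923 0.013238670058813656 -2.5151995536003575
now [ 0.4525 -0.1744  0.016 ] 20.1 delta [-0.0834 -0.2644 -0.1235] turn [-0.002 -0.002 -1.007]
```

Gripped. Lift and carry the loupe to above the cork bay.

Converted, -0.2687 m / 0.6 = -0.4478, -0.0807 m / 0.6 = -0.1345, -1.007 rad / 6.2832 = -0.1603.

move_arm(plan=[{"delta_pos":[0,0,-0.05],"turn":[0,0,0],"fingers":0.85},{"delta_pos":[0,0,-0.1333],"turn":[0,0,0],"fingers":0.85},{"delta_pos":[0,0,-0.2083],"turn":[0,0,-0.0159],"fingers":0.85},{"delta_pos":[-0.025,-0.0833,-0.2083],"turn":[0,0,-0.0398],"fingers":0.85},{"delta_pos":[-0.05,-0.1667,-0.2083],"turn":[0,0,-0.0637],"fingers":0.85},{"delta_pos":[-0.075,-0.25,-0.2083],"turn":[0,0,-0.0875],"fingers":0.85},{"delta_pos":[-0.1,-0.3333,-0.2083],"turn":[0,0,-0.1114],"fingers":0.85},{"delta_pos":[-0.1233,-0.4083,-0.2083],"turn":[0,0,-0.1353],"fingers":0.85},{"delta_pos":[-0.1345,-0.4478,-0.2083],"turn":[0,0,-0.1603],"fingers":0.85},{"delta_pos":[-0.1345,-0.4478,-0.2083],"turn":[0,0,-0.1603],"fingers":0.85},{"delta_pos":[-0.1345,-0.4478,-0.2083],"turn":[0,0,-0.1603],"fingers":0.85},{"delta_pos":[-0.1345,-0.4478,-0.2083],"turn":[0,0,-0.1603],"fingers":0.85}])

```text
clock: 21.6
position: [0.6605, 0.0115, 0.1405]
ee_rot: [0.998, -0.064, 0.001, -0.0]
ft_force: [-0.2, 0.3, 0.1]
grip_width: 0.254
grasp_force: 24.6
```

```bash
python3 -c "
from h import *
w=snap('wrist','w10'); snap('side','d10')
im=np.hstack([cv2.resize(cv2.imread('pics/w10.png'),(400,300)),cv2.resize(cv2.imread('pics/d10.png')[150:330,100:340],(400,300))]); cv2.imwrite('pics/m10.png',im)
go(.6613,.0126,.05,-7.2);print(get_obs()['grip_width'],get_obs()['ee_rot'])"
```

```text
now [0.6606 0.0119 0.1405] 21.7 delta [ 0.0005 -0.0008  0.0905] turn [-0.    -0.001 -0.002]
0.24872216462468494 [ 9.97953624e-01 -6.39390888e-02  5.74364553e-04 -1.67219250e-04]
```

View pics/m10.png

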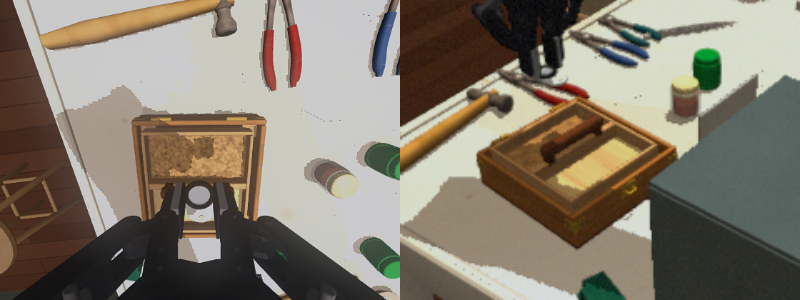

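The loupe is held level between the pads (left half (200,195), right half (540,70)), and the cork bay is clear. Lower it.

Converted, 0.0905 m / 0.6 = 0.1508, -0.001 m / 0.6 = -0.0017.

move_arm(plan=[{"delta_pos":[0.0008,-0.0017,0.0667],"turn":[0,0,0],"fingers":0.85},{"delta_pos":[0.0008,-0.0017,0.1167],"turn":[0,0,0],"fingers":0.85},{"delta_pos":[0.0008,-0.0017,0.14],"turn":[0,0,0],"fingers":0.85},{"delta_pos":[0.0008,-0.0017,0.1483],"turn":[0,0,0],"fingers":0.85},{"delta_pos":[0.0008,-0.0017,0.1508],"turn":[0,0,0],"fingers":0.85},{"delta_pos":[0.0008,-0.0017,0.1508],"turn":[0,0,0],"fingers":0.85}])

```text
clock: 22.45
position: [0.6622, 0.0138, 0.0508]
ee_rot: [0.998, -0.063, 0.001, -0.001]
ft_force: [-0.9, 0.2, -0.3]
grip_width: 0.255
grasp_force: 24.6
```

Converted, -0.12 m / 0.6 = -0.2, -0.08 m / 0.6 = -0.1333.

move_arm(plan=[{"delta_pos":[0,0,0],"turn":[0,0,0],"fingers":0.6},{"delta_pos":[0,0,0],"turn":[0,0,0],"fingers":0.6},{"delta_pos":[0,0,0],"turn":[0,0,0],"fingers":0.6},{"delta_pos":[0,0,-0.05],"turn":[0,0,0],"fingers":0.6},{"delta_pos":[0,0,-0.1333],"turn":[0,0,0],"fingers":0.5},{"delta_pos":[0,0,-0.2],"turn":[0,0,0],"fingers":0.4},{"delta_pos":[0,0,-0.2],"turn":[0,0,0],"fingers":0.3}])

```text
clock: 23.32
position: [0.6633, 0.014, 0.1738]
ee_rot: [0.998, -0.063, 0.004, -0.001]
ft_force: [0.0, -0.5, -0.8]
grip_width: 0.701
grasp_force: 0.0
```

```bash
python3 -c "
from h import *
from fit import rect
w=snap('wrist','w11'); rect(w,(.66,.0126),.0375,.046,.026,'ring'); rect(w,(.6226,.0175),.0495,.056,.11,'trayrim')
rect(w,(.5975,-.161),.04,.06,.03,'lid')
crop('w11',60,60,420,330,'c11')
go(.5975,-.161,.14,0);print(get_obs()['joint_pos'])"
```

```text
ring c 659.5 13.0 LxW 26.5 24.2 dir deg -7.8 z [0.0408 0.0427] n 513
trayrim c 650.1 14.2 LxW 126.1 81.0 dir deg 83.0 z [0.0507 0.0528] n 1672
lid c 598.3 -159.8 LxW 34.6 33.9 dir deg 4.2 z [0.0478 0.0492] n 1016
now [0.6622 0.0138 0.1713] 23.4 delta [-0.0423  0.1816  0.0309] turn [-0.001 -0.004 -0.126]
[ 0.26291437  0.5004179  -0.4888371   1.42544373  0.23796596  1.27054035
 -1.94146038]
```

View pics/c11.png

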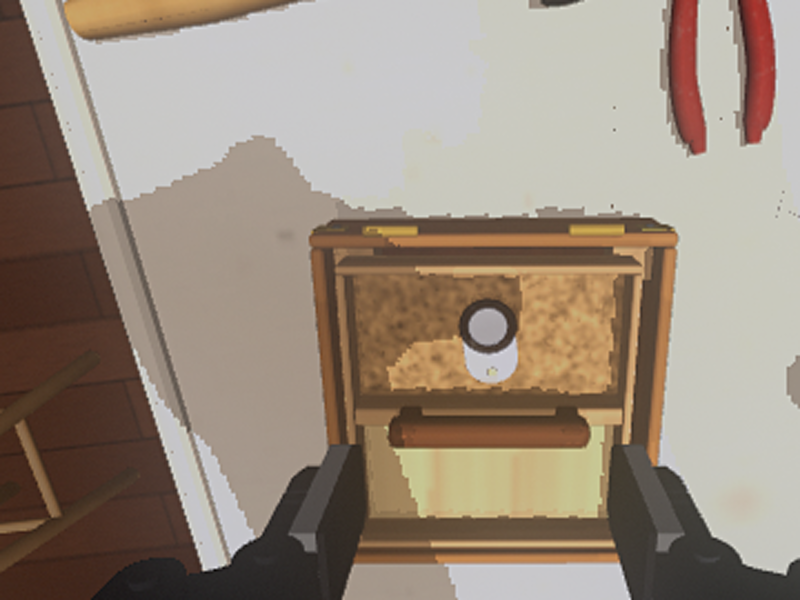

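The loupe lies flat on the cork (crop (488,340)) with the case fully inside the bay. Next is the jar, gripped diagonally to stay clear of the green one next to it.

```bash
python3 -c "
from h import *
go(.598,-.1605,.018,-40)"
```

```text
now [0.6622 0.0138 0.1713] 23.4 delta [-0.0423  0.1812  0.1529] turn [-0.002 -0.003  0.572]
```

Converted, 0.1812 m / 0.6 = 0.302, 0.07 m / 0.6 = 0.1167, 0.572 rad / 6.2832 = 0.091.

move_arm(force=30, plan=[{"delta_pos":[-0.02,0.0833,0],"turn":[0,0,0.0239],"fingers":0.3},{"delta_pos":[-0.04,0.1667,0],"turn":[0,0,0.0477],"fingers":0.3},{"delta_pos":[-0.06,0.25,0],"turn":[0,0,0.0716],"fingers":0.3},{"delta_pos":[-0.0705,0.302,0],"turn":[-0.0003,-0.0005,0.091],"fingers":0.3},{"delta_pos":[-0.0705,0.302,0.0167],"turn":[-0.0003,-0.0005,0.091],"fingers":0.3},{"delta_pos":[-0.0705,0.302,0.1],"turn":[-0.0003,-0.0005,0.091],"fingers":0.3},{"delta_pos":[-0.0705,0.302,0.1167],"turn":[-0.0003,-0.0005,0.091],"fingers":0.3},{"delta_pos":[-0.0705,0.302,0.1167],"turn":[-0.0003,-0.0005,0.091],"fingers":0.3},{"delta_pos":[-0.0705,0.302,0.1167],"turn":[-0.0003,-0.0005,0.091],"fingers":0.3}])

```text
clock: 24.5
position: [0.5978, -0.1604, 0.1011]
ee_rot: [0.94, -0.342, -0.0, 0.0]
ft_force: [-0.3, -0.2, 0.7]
grip_width: 0.701
grasp_force: 0.0
```

```bash
python3 -c "
from h import *
from fit import rect
w=snap('wrist','w12'); rect(w,(.5975,-.161),.04,.06,.022,'lid')
go(.598,-.1605,.018,-40);print(get_obs()['ee_rot'])"
```

```text
lid c 598.3 -161.9 LxW 34.6 33.9 dir deg 50.2 z [0.048  0.0493] n 1832
now [ 0.5978 -0.1606  0.1011] 24.6 delta [ 0.0001 -0.0003  0.0831] turn [0. 0. 0.]
[ 9.39758292e-01 -3.41839618e-01 -6.23596984e-05  1.58325855e-04]
```

Converted, 0.083 m / 0.6 = 0.1383, 0.06 m / 0.6 = 0.1.

move_arm(force=30, plan=[{"delta_pos":[0.0008,0,0.05],"turn":[0,0,0],"fingers":0.3},{"delta_pos":[0.0008,0,0.1],"turn":[0,0,0],"fingers":0.3},{"delta_pos":[0.0008,0,0.13],"turn":[0,0,0],"fingers":0.3},{"delta_pos":[0.0008,0,0.1383],"turn":[0,0,0],"fingers":0.3},{"delta_pos":[0.0008,0,0.1383],"turn":[0,0,0],"fingers":0.3},{"delta_pos":[0.0008,0,0.1383],"turn":[0,0,0],"fingers":0.45},{"delta_pos":[0.0008,0,0.1383],"turn":[0,0,0],"fingers":0.55},{"delta_pos":[0.0008,0,0.1383],"turn":[0,0,0],"fingers":0.7},{"delta_pos":[0.0008,0,0.1383],"turn":[0,0,0],"fingers":0.7},{"delta_pos":[0.0008,0,0.1383],"turn":[0,0,0],"fingers":0.7}])

```text
clock: 25.8
position: [0.5976, -0.161, 0.0175]
ee_rot: [0.94, -0.342, -0.001, 0.0]
ft_force: [-0.9, 1.6, 6.0]
grip_width: 0.429
grasp_force: 29.8
```

```bash
python3 -c "
from h import *
a=np.radians(-7.2);d=-.035
go(.6226+d*np.cos(a),.0175+d*np.sin(a),.14,-7.2)"
```

```text
now [ 0.5976 -0.161   0.0175] 25.8 delta [-0.1251 -0.1338 -0.1225] turn [ 0.001  0.001 -0.572]
```

Converted, -0.1338 m / 0.6 = -0.223, -0.1251 m / 0.6 = -0.2085, -0.572 rad / 6.2832 = -0.091.

move_arm(plan=[{"delta_pos":[0,0,-0.0333],"turn":[0,0,0],"fingers":0.7},{"delta_pos":[0,0,-0.0833],"turn":[0,0,0],"fingers":0.7},{"delta_pos":[0,0,-0.15],"turn":[0,0,0],"fingers":0.7},{"delta_pos":[-0.0167,-0.0183,-0.2042],"turn":[0,0,-0.0111],"fingers":0.7},{"delta_pos":[-0.0583,-0.0617,-0.2042],"turn":[0,0,-0.0286],"fingers":0.7},{"delta_pos":[-0.1,-0.1067,-0.2042],"turn":[0,0,-0.0477],"fingers":0.7},{"delta_pos":[-0.1417,-0.1517,-0.2042],"turn":[0,0,-0.0668],"fingers":0.7},{"delta_pos":[-0.1833,-0.195,-0.2042],"turn":[0,0,-0.0828],"fingers":0.7},{"delta_pos":[-0.2,-0.215,-0.2042],"turn":[0,0,-0.091],"fingers":0.7},{"delta_pos":[-0.2085,-0.223,-0.2042],"turn":[0,0,-0.091],"fingers":0.7},{"delta_pos":[-0.2085,-0.223,-0.2042],"turn":[0,0,-0.091],"fingers":0.7},{"delta_pos":[-0.2085,-0.223,-0.2042],"turn":[0,0,-0.091],"fingers":0.7}])

```text
clock: 27.3
position: [0.5875, 0.0204, 0.1389]
ee_rot: [0.998, -0.064, -0.001, 0.0]
ft_force: [-0.0, -1.0, -1.3]
grip_width: 0.431
grasp_force: 30.3
```

```bash
python3 -c "
from h import *
w=snap('wrist','w13'); snap('side','d13')
im=np.hstack([cv2.resize(cv2.imread('pics/w13.png'),(400,300)),cv2.resize(cv2.imread('pics/d13.png')[130:310,100:340],(400,300))]); cv2.imwrite('pics/m13.png',im)
a=np.radians(-7.2);d=-.035
go(.6226+d*np.cos(a),.0175+d*np.sin(a),.0495,-7.2);print(get_obs()['grip_width'],get_obs()['ee_rot'])"
```

```text
now [0.5875 0.0207 0.1389] 27.4 delta [ 0.0005 -0.0012  0.0894] turn [ 0.     0.003 -0.002]
0.4343186760134976 [ 9.97948319e-01 -6.40099091e-02 -1.36375039e-03  1.55065478e-04]
```

View pics/m13.png

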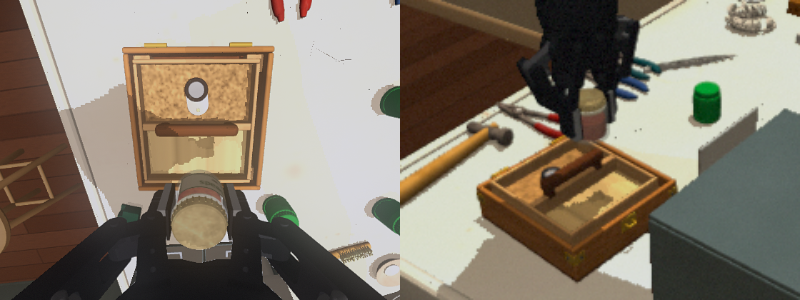

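The jar hangs upright in the pads (right half (592,115)) above the bare bay. Lower it and release.

move_arm(plan=[{"delta_pos":[0.0008,-0.0017,0.05],"turn":[0,0,0],"fingers":0.7},{"delta_pos":[0.0008,-0.0017,0.1],"turn":[0,0,0],"fingers":0.7},{"delta_pos":[0.0008,-0.0017,0.1333],"turn":[0,0,0],"fingers":0.7},{"delta_pos":[0.0008,-0.0017,0.145],"turn":[0,0,0],"fingers":0.7},{"delta_pos":[0.0008,-0.0017,0.1492],"turn":[0,0,0],"fingers":0.7},{"delta_pos":[0.0008,-0.0017,0.1492],"turn":[0,0,0],"fingers":0.7},{"delta_pos":[0.0008,-0.0017,0.1492],"turn":[0,0,0],"fingers":0.7}])

```text
clock: 28.28
position: [0.5883, 0.0229, 0.0503]
ee_rot: [0.998, -0.063, -0.001, -0.0]
ft_force: [1.2, 0.4, -0.9]
grip_width: 0.431
grasp_force: 30.3
```

Converted, -0.18 m / 0.6 = -0.3, 0.001 m / 0.6 = 0.0017.

move_arm(plan=[{"delta_pos":[0,0,0.0017],"turn":[0,0,0],"fingers":0.7},{"delta_pos":[0,0,0.0017],"turn":[0,0,0],"fingers":0.7},{"delta_pos":[0,0,0.0017],"turn":[0,0,0],"fingers":0.5},{"delta_pos":[0,0,0.0017],"turn":[0,0,0],"fingers":0.38},{"delta_pos":[0,0,0.0017],"turn":[0,0,0],"fingers":0.38},{"delta_pos":[0,0,0.0017],"turn":[0,0,0],"fingers":0.38},{"delta_pos":[0,0,-0.0167],"turn":[0,0,0],"fingers":0.38},{"delta_pos":[0,0,-0.0667],"turn":[0,0,0],"fingers":0.38},{"delta_pos":[0,0,-0.15],"turn":[0,0,0],"fingers":0.38},{"delta_pos":[0,0,-0.25],"turn":[0,0,0],"fingers":0.38},{"delta_pos":[0,0,-0.3],"turn":[0,0,0],"fingers":0.38},{"delta_pos":[0,0,-0.3],"turn":[0,0,0],"fingers":0.38}])

```text
clock: 29.78
position: [0.5895, 0.0232, 0.2332]
ee_rot: [0.998, -0.063, 0.001, -0.0]
ft_force: [0.8, -0.9, -0.1]
grip_width: 0.621
grasp_force: 0.0
```

```bash
python3 -c "
from h import *
from fit import rect
w=snap('wrist','w14'); d=snap('side','d14'); s=snap('scene','s14')
for n,c in (('w',w),('d',d),('s',s)):
    P=rect(c,(.588,.022),.0735,.085,.03,n+' lid'); rect(c,(.66,.0126),.0375,.046,.026,n+' ring'); rect(c,(.6226,.0175),.0495,.056,.11,n+' tray')
im=np.hstack([cv2.resize(cv2.imread('pics/w14.png'),(400,300)),cv2.resize(cv2.imread('pics/d14.png')[150:330,100:340],(400,300))]); cv2.imwrite('pics/m14.png',im)
print(get_obs()['clock'])"
```

```text
w lid c 588.0 21.9 LxW 33.6 33.6 dir deg 25.8 z [0.079  0.0805] n 843
w ring c 660.2 13.2 LxW 25.8 25.3 dir deg -58.6 z [0.0409 0.0428] n 456
w tray c 622.4 17.7 LxW 135.3 125.7 dir deg -7.2 z [0.0507 0.0523] n 1828
d lid c 585.2 23.0 LxW 33.7 31.6 dir deg -49.7 z [0.0768 0.0787] n 198
d ring c 664.6 13.0 LxW 23.9 12.5 dir deg 80.8 z [0.039  0.0403] n 38
d tray c 577.2 32.0 LxW 35.5 14.5 dir deg 44.8 z [0.0525 0.0557] n 61
s lid c 586.3 22.5 LxW 35.1 33.2 dir deg 17.6 z [0.0775 0.08  ] n 247
s ring c 664.6 12.9 LxW 24.0 14.5 dir deg 83.2 z [0.0397 0.0423] n 61
s tray c 574.5 25.4 LxW 35.7 14.6 dir deg 74.9 z [0.0526 0.0557] n 49
29.925
```

View pics/m14.png

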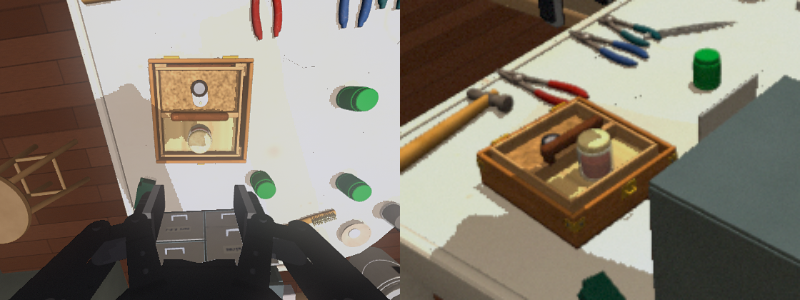

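The jar stands upright in the bare bay (right half (595,155)), the loupe lies on the cork, the tray is level and the gripper is clear. Handing in.

```bash
python3 -c "
from h import *
print(hand_in())"
```

```text
the job is handed in; nothing more can be done
None
```

The job is handed in, at about 30 s on the robot clock. By the last camera checks the tray sits level on the corner blocks, the loupe lies flat on the cork and the jar stands upright in the bare bay. The ring clamp and punch were measured flat on the box floor before the tray went over them. The hand-in gave no verdict.

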